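# Click the candle turntable round to its pointer

### The arm

A 7-joint arm with a two-finger parallel gripper is mounted at the origin on the work surface. World frame = base frame: x ahead of the robot, y to its left, z up, the work surface at z = 0. Lengths are in mm, angles in rad, forces in N, time in s.
With the tool pointing down it reaches from about 350 to 775 mm from the base axis. Payload 3.1 kg.
Tool frame: the origin (TCP) lies at the very end of the fingers, on their centre line; the grasp point (between the pads) lies 19 mm behind it; x points along the fingers, y is the direction in which the jaws open and shut, and the axes are right-handed (so a half turn about x gives the same grasp; the last joint's range is limited). The gripper opens to 85 mm and grips with 20 to 120 N. Pads are 22 mm wide; open, the fingers measure 114 mm over their backs; the gripper's body (76 mm by 85 mm) begins 54 mm behind the grasp point. The pads swing forward as they close: fully open they stand 13 mm farther back than shut.
Start: joints at [-1.216, 0.311, 0.014, 1.512, -0.004, 1.319, -0.027], TCP at [212.534, 507.294, 196.004] pointing down, gripper open.
Joint ranges: [-2.7, 2.7], [-0.3, 1.91], [-1.27, 1.3], [0.12, 2.57], [-1.44, 4.58], [0.2, 2.03], [-3.05, 3.05]. Speed limits (rad/s): [2.79, 2.79, 3.14, 3.14, 3.14, 3.14, 3.14].

### API

Orientations are given as a rotation vector (axis times angle).
In Python, from cell import telemetry, vision, ticket gives the robot as it stands.
- The arm moves only by the tool move_arm, never from a script. Its argument "motion" is a list of rows, each a list of 7 numbers: the shift along the world's x, y, z in cm, then the turn, a rotation vector about the world's x, y, z in rad, then the closure, from 0 (fully open) to 1 (shut). In form: [[x, y, z, wx, wy, wz, fingers], ...]. A call has 1 to 20 rows; each row shifts and turns the commanded pose from where the row before left it; what a row does not reach is not made up. A row lasts 1/12 s, in which the tool goes at most 41.7 mm and 7.16 degrees, less where a joint would pass 70% of its speed; a pose out of reach is approached as far as the arm can. A call is refused whole if a number of a shift passes 4.17 or a number of a turn 0.125, either way. A call with a gripper value outside its range is refused whole. The fingers move at their own pace and stop on an object; "force" is the grip in N (left out, the last holds). Time passes only in rows, so rows that do not move let the fingers close. It gives the time, the measured TCP pose, the force and the opening at its end, in the units of the state.
- telemetry.sense(): the state, without advancing time (a new reading comes with each control period).
- vision.capture(name): name is "scene" or "top"; returns the picture (420x560x3 uint8, blue, green, red); there is no depth.
- vision.calibration(name): a dict with "mtx" (3x3 intrinsics, pixels), "R" (3x3) and "t" (3): a world point X has camera coordinates R X + t. Camera axes: x right, y down, z forward; pixel columns grow to the right and rows downward; lengths in mm; the calibration is good to about 2 mm. A picture is of the moment at which its call begins. calibration takes no time and is no camera call.
- ticket.finish_job(): hands the job in, once; it reports no verdict.
The state is a dict: "time_s": time; "joint_positions": joint angles; "joint_velocities": joint speeds; "joint_torque": joint torques, N m; "tcp_pos": TCP position; "ee_rot": TCP orientation; "wrist_force": force on the tool from outside, world axes, zero at the start; "torque": the same for the moment, N m; "opening": opening from 0.0 (shut) to 1.0 (fully open).
Only numpy, scipy, OpenCV 4.12 (cv2) and the standard library are available. Lean on these libraries where they do the work, as an engineer would, in place of code of your own. Each camera call takes 0.05 s, during which the arm holds its last target. There are 200 camera calls.

### The job

Two decorating turntables stand on the candle-workshop table, each with a glass candle in the middle, an upright wooden handle near its rim and a short black index knob plugged into its base. The larger one clicks round in steps of 30 degrees: turn it by its handle, as many clicks as it needs, until the handle stands right beside its index knob, on the same line out from the middle, and leave it settled in that click. The candle must still be standing in the middle of it when you let go.

Things in the scene. Friction and masses are not known exactly. Their poses are not given: they have to be found in the camera images.
- stand: larger turntable's fixed aluminium base, 300 mm across, 12 mm high, origin at its underside centre on the rotation axis, z up. On it turns a white top 250 mm across, upper face 48 mm above the table, either way and endlessly; it clicks every 30 degrees, one click being in line with the index knob; 2 to 4 N at the handle passes a click; let go, it settles in the nearest. The look-alike has a 160 mm top
- dial_handle (a point): top centre of the larger turntable's upright round wooden handle, 120 mm above the table, 105 mm from the rotation axis. The wood is 18 mm in diameter, reaches from 54 to 120 mm above the table and spins freely on its pin, so a grip that keeps its heading can carry it round the arc. Starts 2 to 4 clicks from the index knob, on either side
- index_knob: larger turntable's index knob: a fixed upright black plastic knob 22 mm in diameter, plugged into one of the twelve small holes in the rim of the base, 138 mm from the rotation axis, just outside the white top, reaching from 12 to 40 mm above the table. Origin: centre of its foot. Beside it the handle is 33 mm away, measured horizontally between centres
- glass: stemmed dessert glass filled with set dark wax, loose inside a 5 mm high fence at the middle of the larger turntable: foot 52 mm, rim 74 mm in diameter, 67 mm high plus a 6 mm wick, about 0.18 kg. Origin: underside centre, z up, 48 mm above the table
There are look-alikes about, which are no part of the job. What is shaped like the glass but blue is not meant.

How it is judged:
By the outcome, as a careful person would: the job done as asked, in the order asked, and still so for the second after the job is handed in, with the robot touching nothing.
It also fails if it takes over 38 s, if anything falls off the work surface, if the arm or the gripper's body presses on something with over 40 N, if the wrist force passes 120 N, or if a joint passes its speed limit or range.

## Working session

There is one attempt and no reset: what is moved stays moved. The work goes in short steps, Python scripts to look and compute and a tool call to move; the robot and the scene stay as the last step left them, time stands still between calls to the robot, and variables do not carry over. Pictures are saved under pics/ and viewed, about 8 in all and at most 12, crops included, and the job is handed in when it is done.

Besides the shell and the picture viewer there is one more tool, called in YAML: its name, and indented under it one key for each argument. move_arm: Moves the arm, as the interface text tells. Its arguments: {"type":"object","properties":{"motion":{"type":"array"},"force":{"type":"number"}},"required":["motion"]}

```bash
mkdir -p pics; python3 - <<'E'
from cell import telemetry, vision
import cv2
for n in("scene","top"):
    cv2.imwrite(f"pics/{n}1.png",vision.capture(n)); c=vision.calibration(n); print(n,c)
print(telemetry.sense())
E
```

```text
scene {'mtx': array([[403.20925879,   0.        , 282.69293795],
       [  0.        , 403.20925879, 215.14899052],
       [  0.        ,   0.        ,   1.        ]]), 'R': array([[ 0.40782697,  0.9130393 ,  0.00603306],
       [ 0.66991435, -0.29472775, -0.68143255],
       [-0.62039659,  0.2819482 , -0.73185606]]), 't': array([-129.18353922, -287.35607066, 1334.67610985])}
top {'mtx': array([[497.2764106 ,   0.        , 284.32218167],
       [  0.        , 497.2764106 , 199.06352422],
       [  0.        ,   0.        ,   1.        ]]), 'R': array([[-0.01445053, -0.99979344,  0.01429218],
       [-0.98547883,  0.01182223, -0.1693863 ],
       [ 0.16918235, -0.01653236, -0.9854461 ]]), 't': array([ -74.29447604,  507.05013816, 1296.50146591])}
{'time_s': 0.1, 'joint_positions': array([-1.21567724,  0.31163923,  0.01399897,  1.51289162, -0.00439221,
        1.31919649, -0.02717849]), 'joint_velocities': array([-0.00094251, -0.00221953, -0.00101872, -0.00331756, -0.00077193,
       -0.00041548,  0.00082841]), 'joint_torque': array([ 5.85200687e-04, -3.80854118e+01,  1.46957911e-01, -2.31240839e+01,
        1.25782925e-02,  8.17539229e-03,  4.85357111e-05]), 'tcp_pos': array([212.28386389, 506.59668681, 195.03539049]), 'ee_rot': array([ 0.30958804,  1.54861772, -0.31287287]), 'wrist_force': array([-0.06884423, -0.43973637, -0.22947219]), 'torque': array([-0.02967052, -0.0048783 , -0.01326774]), 'opening': 1.0007877126253302}
```

View pics/top1.png

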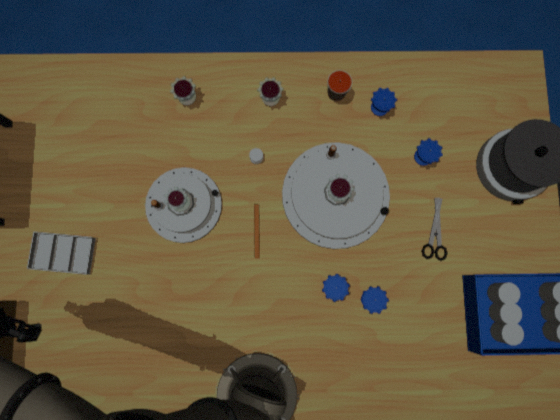

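View pics/scene1.png

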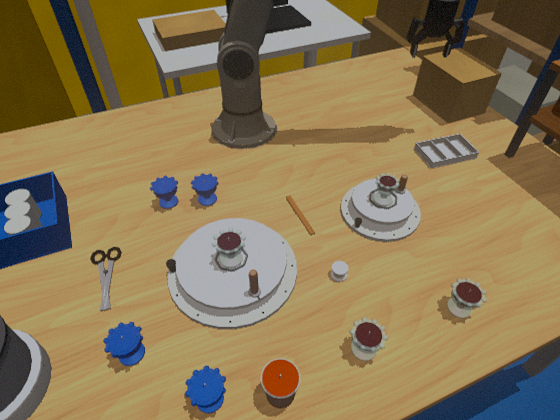

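The larger turntable is at top (337,195) and scene (233,268), with its handle at top (332,152) and knob at (384,211). The small look-alike is at top (184,205), with a top about half as wide. I'll measure, and crop to confirm.

```bash
cat > h.py <<'E'
import numpy as np, cv2
from cell import vision
def bp(n,uv,z):
    c=vision.calibration(n); R,t=c["R"],c["t"]; o=-R.T@t
    d=R.T@np.linalg.inv(c["mtx"])@np.array([*uv,1.]); return o+d*(z-o[2])/d[2]
def pr(n,X):
    c=vision.calibration(n); p=c["mtx"]@(c["R"]@np.array(X,float)+c["t"]); return p[:2]/p[2]
E
python3 - <<'E'
from h import *
a=cv2.imread("pics/top1.png")[130:260,270:410]; b=cv2.imread("pics/scene1.png")[205:335,155:310]
A=cv2.resize(a,None,fx=4,fy=4,interpolation=2)[:, :400*2]
s=lambda x:cv2.resize(x,(400,int(400*x.shape[0]/x.shape[1])),interpolation=cv2.INTER_CUBIC)
A,B=s(a),s(b);h=max(len(A),len(B));f=lambda x:cv2.copyMakeBorder(x,0,h-len(x),0,0,0)
cv2.imwrite("pics/crop1.png",np.hstack([f(A),f(B)]))
# base disc outline in top: table pixels differ (wood = saturated)
img=cv2.imread("pics/top1.png");hsv=cv2.cvtColor(img,cv2.COLOR_BGR2HSV)
m=((hsv[...,1]<70)&(hsv[...,2]>90)).astype(np.uint8)
m[:, :272]=0;m[:,400:]=0;m[:130]=0;m[255:]=0
c=max(cv2.findContours(m,0,1)[0],key=cv2.contourArea);hull=cv2.convexHull(c)
e=cv2.fitEllipse(hull);print(e)
P=np.array([bp("top",p[0],12)[:2] for p in hull]);(cc,r)=cv2.minEnclosingCircle(P.astype(np.float32));print("base",cc,r)
print("handle top",bp("top",(332,149),120),"knob top",bp("top",(384.5,211),40))
print("scene handle",bp("scene",(253.5,271),120),"knob",bp("scene",(171,262),40))
E
```

```text
((335.3606872558594, 195.2102813720703), (106.12478637695312, 108.35108947753906), 117.8316650390625)
base (523.6153564453125, -222.70103454589844) 150.43341064453125
handle top [ 622.91718706 -205.02040444  120.        ] knob top [ 470.7344355  -351.05380403   40.        ]
scene handle [ 627.23640934 -202.95016042  120.        ] knob [ 474.91745444 -347.81474689   40.        ]
```

View pics/crop1.png

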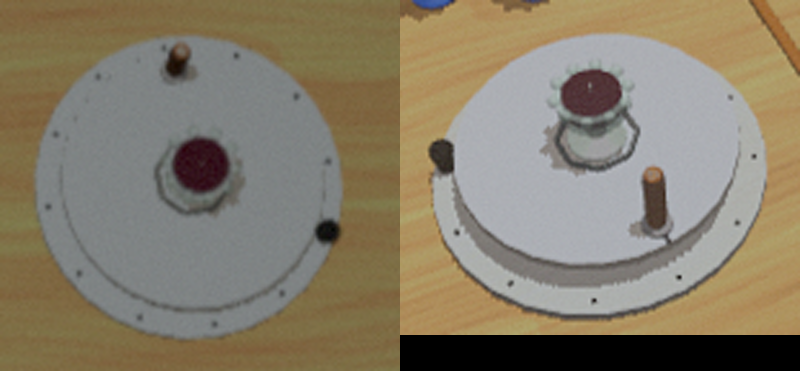

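Crop: the handle top is at crop (180,50), which is top (333,147.5). The knob is at (327,230), which is top (384.5,210.5). The glass is dark red and stands in the middle. Handle radius is about 103–105 mm and knob radius about 138 mm, both as specified. The handle has to go about −120° (4 clicks clockwise).

```bash
python3 - <<'E'
from h import *
from cell import telemetry
from scipy.spatial.transform import Rotation as R
from scipy.optimize import least_squares
s=telemetry.sense();print(R.from_rotvec(s["ee_rot"]).as_matrix().round(3))
# two-view triangulation of knob top, handle top
for n,a,b in(("handle",(333,147.5),(253.3,271)),("knob",(384.5,210.5),(171,262))):
    f=lambda X:np.r_[pr("top",X)-a,pr("scene",X)-b]
    r=least_squares(f,[550,-250,80]);print(n,r.x.round(1),r.fun.round(1))
def g(q): # centre x,y, knob angle, 4 clicks
    x,y,k=q;K=[x+138*np.cos(k),y+138*np.sin(k),40];h=k+np.radians(120);H=[x+105*np.cos(h),y+105*np.sin(h),120]
    return np.r_[pr("top",K)-(384.5,210.5),pr("scene",K)-(171,262),pr("top",H)-(333,147.5),pr("scene",H)-(253.3,271),pr("top",[x,y,12])-pr("top",[523.6,-222.7,12])]
r=least_squares(g,[523,-222,-1.94]);x,y,k=r.x;print(x,y,np.degrees(k),r.fun.round(1))
for i in range(4,-1,-1):
    h=k+np.radians(30*i);print(i,np.round([x+105*np.cos(h),y+105*np.sin(h)],1))
E
```

```text
[[-0.001  0.386  0.922]
 [-0.002  0.922 -0.386]
 [-1.    -0.002  0.   ]]
handle [ 627.4 -205.1  121.3] [-1.  -0.3 -0.8  0. ]
knob [ 472.8 -349.3   38.1] [-0.8 -0.1 -0.7  0. ]
523.4134491445236 -221.01507385010115 -111.28763335408124 [-0.6 -0.4 -0.9 -0.3 -1.  -0.1 -0.8  0.4 -0.6  0.1]
4 [ 627.2 -205.1]
3 [ 621.2 -259.1]
2 [ 589.1 -302.9]
1 [ 539.3 -324.8]
0 [ 485.3 -318.9]
```

move_arm:
  motion:
    - [1.15,-1.98,0,0,0,-0.014,0]
    - [1.15,-1.98,0,0,0,-0.014,0]
    - [1.15,-1.98,0,0,0,-0.014,0]
    - [1.15,-1.98,0,0,0,-0.014,0]
    - [1.15,-1.98,0,0,0,-0.014,0]
    - [1.15,-1.98,0,0,0,-0.014,0]
    - [1.15,-1.98,0,0,0,-0.014,0]
    - [1.15,-1.98,0,0,0,-0.014,0]
    - [1.15,-1.98,0,0,0,-0.014,0]
    - [1.15,-1.98,0,0,0,-0.014,0]
    - [1.15,-1.98,0,0,0,-0.014,0]
    - [1.15,-1.98,0,0,0,-0.014,0]
    - [1.15,-1.98,0,0,0,-0.014,0]
    - [1.15,-1.98,0,0,0,-0.014,0]
    - [1.15,-1.98,0,0,0,-0.014,0]
    - [1.15,-1.98,0,0,0,-0.014,0]
    - [1.15,-1.98,0,0,0,-0.014,0]
    - [1.15,-1.98,0,0,0,-0.014,0]

```text
time_s: 1.6
tcp_pos: [419.5, 149.7, 195.6]
ee_rot: [0.508, 1.511, -0.509]
wrist_force: [0.2, 0.3, 0.5]
opening: 0.997
```

move_arm:
  motion:
    - [1.15,-1.98,0,0,0,-0.014,0]
    - [1.15,-1.98,0,0,0,-0.014,0]
    - [1.15,-1.98,0,0,0,-0.014,0]
    - [1.15,-1.98,0,0,0,-0.014,0]
    - [1.15,-1.98,0,0,0,-0.014,0]
    - [1.15,-1.98,0,0,0,-0.014,0]
    - [1.15,-1.98,0,0,0,-0.014,0]
    - [1.15,-1.98,0,0,0,-0.014,0]
    - [1.15,-1.98,0,0,0,-0.014,0]
    - [1.15,-1.98,0,0,0,-0.014,0]
    - [1.15,-1.98,0,0,0,-0.014,0]
    - [1.15,-1.98,0,0,0,-0.014,0]
    - [1.15,-1.98,0,0,0,-0.014,0]
    - [1.15,-1.98,0,0,0,-0.014,0]
    - [1.15,-1.98,0,0,0,-0.014,0]
    - [1.15,-1.98,0,0,0,-0.014,0]
    - [1.15,-1.98,0,0,0,-0.014,0]
    - [1.15,-1.98,0,0,0,-0.014,0]
    - [0,0,0,0,0,0,0]
    - [0,0,0,0,0,0,0]

```text
time_s: 3.27
tcp_pos: [625.8, -207.0, 194.8]
ee_rot: [0.704, 1.455, -0.706]
wrist_force: [-0.0, 2.1, -0.2]
opening: 0.999
```

move_arm:
  motion:
    - [0.1,0.2,-1.5,0,0,0,0]
    - [0,0,-1.5,0,0,0,0]
    - [0,0,-1.5,0,0,0,0]
    - [0,0,-1.5,0,0,0,0]
    - [0,0,-1.5,0,0,0,0]
    - [0,0,-1.5,0,0,0,0]
    - [0,0,-1.5,0,0,0,0]
    - [0,0,-1.3,0,0,0,0]
    - [0,0,-0.4,0,0,0,0]
    - [0,0,0,0,0,0,0]

```text
time_s: 4.1
tcp_pos: [626.4, -201.1, 72.5]
ee_rot: [0.703, 1.458, -0.701]
wrist_force: [0.3, -0.2, 1.0]
opening: 1.001
```

```bash
python3 - <<'E'
from h import *
a=vision.capture("scene")[150:330,130:340]; cv2.imwrite("pics/s2.png",cv2.resize(a,None,fx=3,fy=3,interpolation=cv2.INTER_CUBIC))
E
```

```text
(no output)
```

View pics/s2.png

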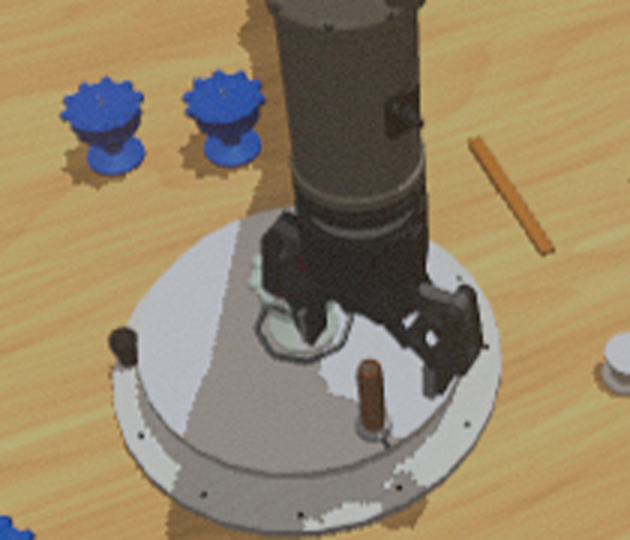

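The handle shows at crop (371,365), with finger tips at (313,338) and (435,393). I'll check this against the projection before closing.

```bash
python3 - <<'E'
from h import *
from cell import telemetry
from scipy.spatial.transform import Rotation as R
s=telemetry.sense();M=R.from_rotvec(s["ee_rot"]).as_matrix();p=s["tcp_pos"];print(p,M.round(2),s["joint_positions"].round(2))
C=lambda X:((pr("scene",X)-[130,150])*3).round()
for dz in(0,13):
  for w in(-50,-42,0,42,50): print(dz,w,C(p+M[:,1]*w-M[:,0]*dz))
print("handle top/foot",C([627.2,-205.1,120]),C([627.2,-205.1,54]))
for z in (72,85,120): print(z,bp("scene",(130+371/3,150+365/3),z).round(), bp("scene",(130+374/3,150+366/3),z).round())
E
```

```text
[ 627.27876002 -201.9181169    73.78588867] [[-0.    0.78  0.62]
 [ 0.    0.62 -0.78]
 [-1.    0.   -0.  ]] [-0.04  0.66  0.55  1.37 -0.35  1.21  1.21]
0 -50 [313. 373.]
0 -42 [323. 378.]
0 0 [375. 401.]
0 42 [429. 426.]
0 50 [439. 430.]
13 -50 [312. 363.]
13 -42 [322. 367.]
13 0 [374. 391.]
13 42 [428. 415.]
13 50 [439. 420.]
handle top/foot [367. 364.] [372. 419.]
72 [ 597. -193.   72.] [ 598. -191.   72.]
85 [ 605. -196.   85.] [ 607. -194.   85.]
120 [ 629. -203.  120.] [ 630. -202.  120.]
```

```bash
python3 - <<'E'
from h import *
a=vision.capture("top")[110:270,260:420]; cv2.imwrite("pics/t2.png",cv2.resize(a,None,fx=3.5,fy=3.5,interpolation=cv2.INTER_CUBIC))
C=lambda X:((pr("top",X)-[260,110])*3.5).round()
p=np.array([626.4,-202,72.5]);d=np.array([.78,.62,0])
for z in(72,85,145): print(z,[C(p+d*w+[0,0,z-72.5]) for w in(-57,-42,0,42,57)])
print(C([627.2,-205.1,120]),C([627.2,-205.1,54]))
E
```

```text
72 [array([289., 205.]), array([276., 190.]), array([241., 149.]), array([206., 108.]), array([194.,  94.])]
85 [array([291., 201.]), array([279., 186.]), array([243., 144.]), array([208., 103.]), array([195.,  89.])]
145 [array([302., 182.]), array([289., 166.]), array([251., 123.]), array([214.,  80.]), array([201.,  64.])]
[252. 131.] [243. 154.]
```

View pics/t2.png

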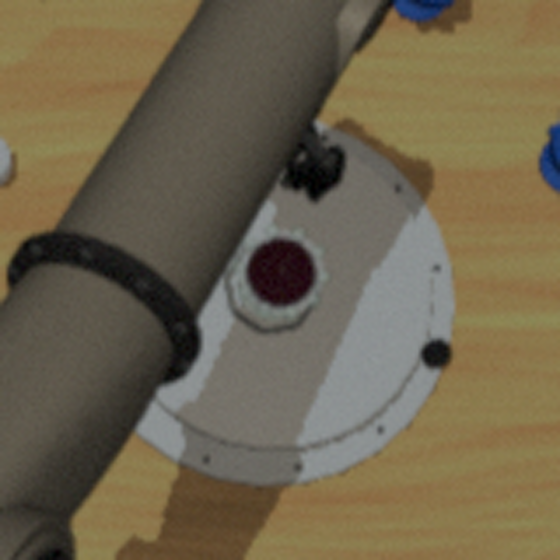

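The top view puts the near finger at crop (315,175), against a prediction of about (302,182) at knuckle height, and the glass at (282,272) is clear. So the gripper straddles the handle; I'm closing.

move_arm:
  motion:
    - [0,-0.3,0,0,0,0,0.3]
    - [0,0,0,0,0,0,0.6]
    - [0,0,0,0,0,0,0.8]
    - [0,0,0,0,0,0,1]
    - [0,0,0,0,0,0,1]
    - [0,0,0,0,0,0,1]
    - [0,0,0,0,0,0,1]
    - [0,0,0,0,0,0,1]
  force: 40

```text
time_s: 4.87
tcp_pos: [628.4, -205.9, 74.5]
ee_rot: [0.703, 1.453, -0.701]
wrist_force: [1.6, 1.3, 1.5]
opening: 0.176
```

```bash
python3 - <<'E'
from h import *
from cell import telemetry
s=telemetry.sense();print(s["tcp_pos"],s["opening"],s["wrist_force"])
c=np.array([523.4,-221]);k0=-111.3
pts=[c+105*np.array([np.cos(a),np.sin(a)]) for a in np.radians(np.arange(8.7,-112,-4))]
print(len(pts)-1);print(np.diff(pts,axis=0).round(1).tolist())
E
```

```text
[ 628.43647529 -205.85782523   74.46103254] 0.17587142831775301 [1.5609499  1.31321031 1.4934596 ]
30
[[0.9, -7.3], [0.3, -7.3], [-0.2, -7.3], [-0.7, -7.3], [-1.2, -7.2], [-1.7, -7.1], [-2.2, -7.0], [-2.7, -6.8], [-3.1, -6.6], [-3.6, -6.4], [-4.0, -6.1], [-4.4, -5.8], [-4.8, -5.5], [-5.2, -5.2], [-5.6, -4.8], [-5.9, -4.4], [-6.2, -4.0], [-6.4, -3.5], [-6.7, -3.1], [-6.9, -2.6], [-7.0, -2.1], [-7.1, -1.6], [-7.2, -1.1], [-7.3, -0.6], [-7.3, -0.1], [-7.3, 0.4], [-7.3, 0.9], [-7.2, 1.4], [-7.1, 1.9], [-6.9, 2.4]]
```

Gripped: the opening matches 18 mm wood, and forces are low. Now the first half of the arc.

move_arm:
  motion:
    - [0.09,-0.73,0,0,0,0,1]
    - [0.03,-0.73,0,0,0,0,1]
    - [-0.02,-0.73,0,0,0,0,1]
    - [-0.07,-0.73,0,0,0,0,1]
    - [-0.12,-0.72,0,0,0,0,1]
    - [-0.17,-0.71,0,0,0,0,1]
    - [-0.22,-0.7,0,0,0,0,1]
    - [-0.27,-0.68,0,0,0,0,1]
    - [-0.31,-0.66,0,0,0,0,1]
    - [-0.36,-0.64,0,0,0,0,1]
    - [-0.4,-0.61,0,0,0,0,1]
    - [-0.44,-0.58,0,0,0,0,1]
    - [-0.48,-0.55,0,0,0,0,1]
    - [-0.52,-0.52,0,0,0,0,1]
    - [-0.56,-0.48,0,0,0,0,1]
    - [0,0,0,0,0,0,1]

```text
time_s: 6.2
tcp_pos: [587.1, -305.4, 74.4]
ee_rot: [0.705, 1.455, -0.705]
wrist_force: [0.1, 1.8, 5.0]
opening: 0.18
```

move_arm:
  motion:
    - [-0.59,-0.44,0,0,0,0,1]
    - [-0.62,-0.4,0,0,0,0,1]
    - [-0.64,-0.35,0,0,0,0,1]
    - [-0.67,-0.31,0,0,0,0,1]
    - [-0.69,-0.26,0,0,0,0,1]
    - [-0.7,-0.21,0,0,0,0,1]
    - [-0.71,-0.16,0,0,0,0,1]
    - [-0.72,-0.11,0,0,0,0,1]
    - [-0.73,-0.06,0,0,0,0,1]
    - [-0.73,-0.01,0,0,0,0,1]
    - [-0.73,0.04,0,0,0,0,1]
    - [-0.73,0.09,0,0,0,0,1]
    - [-0.72,0.14,0,0,0,0,1]
    - [-0.71,0.19,0,0,0,0,1]
    - [-0.69,0.24,0,0,0,0,1]
    - [0,0,0,0,0,0,1]
    - [0,0,0,0,0,0,1]

```text
time_s: 7.62
tcp_pos: [485.8, -318.8, 74.3]
ee_rot: [0.705, 1.454, -0.7]
wrist_force: [2.9, 3.3, 6.6]
opening: 0.179
```

```bash
python3 - <<'E'
from h import *
a=vision.capture("scene")[150:330,130:340]; cv2.imwrite("pics/s3.png",cv2.resize(a,None,fx=3,fy=3,interpolation=cv2.INTER_CUBIC))
E
```

```text
(no output)
```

View pics/s3.png

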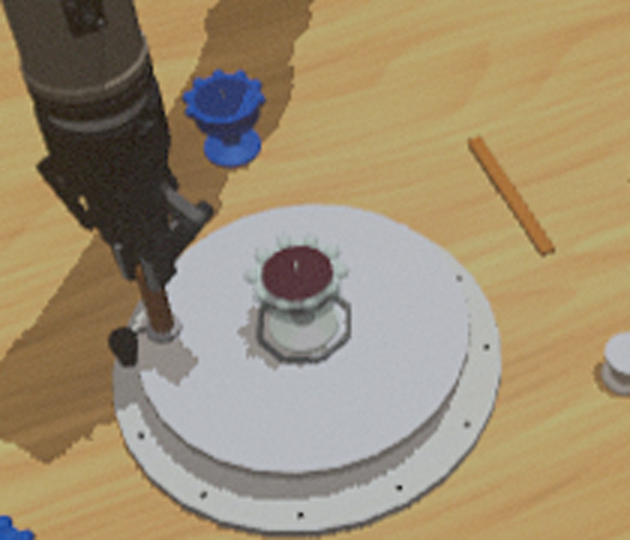

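The handle at crop (160,325) is beside the knob at (123,347), and the glass stands centred at (300,300). Releasing and rising.

move_arm:
  motion:
    - [0,0,0,0,0,0,0.8]
    - [0,0,0,0,0,0,0.6]
    - [0,0,0,0,0,0,0.4]
    - [0,0,0,0,0,0,0.4]
    - [0,0,0,0,0,0,0.4]
    - [0,0,0,0,0,0,0.4]
    - [0,0,0.5,0,0,0,0.4]
    - [0,0,1.5,0,0,0,0.4]
    - [0,0,1.5,0,0,0,0.4]
    - [0,0,1.5,0,0,0,0.4]
    - [0,0,1.5,0,0,0,0.4]
    - [0,0,1.5,0,0,0,0.4]
    - [0,0,1.5,0,0,0,0.4]
    - [0,0,1.5,0,0,0,0.4]
    - [0,0,1.5,0,0,0,0.4]
    - [0,0,1.5,0,0,0,0.4]
    - [0,0,1,0,0,0,0.4]

```text
time_s: 9.08
tcp_pos: [485.8, -321.0, 226.0]
ee_rot: [0.703, 1.452, -0.703]
wrist_force: [-0.6, 0.5, -0.6]
opening: 0.603
```

move_arm:
  motion:
    - [0,2,0,0,0,0,0.4]
    - [-1,3,0,0,0,0,0.4]
    - [-1,3,0,0,0,0,0.4]
    - [-1,3,0,0,0,0,0.4]
    - [-1,3,0,0,0,0,0.4]
    - [0,3,0,0,0,0,0.4]
    - [0,3,0,0,0,0,0.4]
    - [0,3,0,0,0,0,0.4]
    - [0,3,0,0,0,0,0.4]
    - [0,3,0,0,0,0,0.4]
    - [0,3,0,0,0,0,0.4]
    - [0,3,0,0,0,0,0.4]
    - [0,0,0,0,0,0,0.4]
    - [0,0,0,0,0,0,0.4]

```text
time_s: 10.25
tcp_pos: [445.3, 31.5, 224.0]
ee_rot: [0.699, 1.456, -0.7]
wrist_force: [-0.5, 0.4, -1.8]
opening: 0.595
```

```bash
python3 - <<'E'
from h import *
a=vision.capture("top")[130:270,260:410]; b=vision.capture("scene")[180:340,130:320]
s=lambda x:cv2.resize(x,(400,370),interpolation=cv2.INTER_CUBIC)
cv2.imwrite("pics/f.png",np.hstack([s(a),s(b)]))
for z,n,X in((0,"handle",[485.3,-318.9,120]),(0,"knob",[473.3,-349.6,40])):
    t=pr("top",X)-[260,130];u=pr("scene",X)-[130,180];print(n,t*[400/150,370/140],u*[400/190,370/160]+[400,0])
E
```

```text
handle [315.52719885 187.40636081] [501.5627863  135.72217961]
knob [330.44658273 211.60435294] [484.31623019 188.99654076]
```

View pics/f.png

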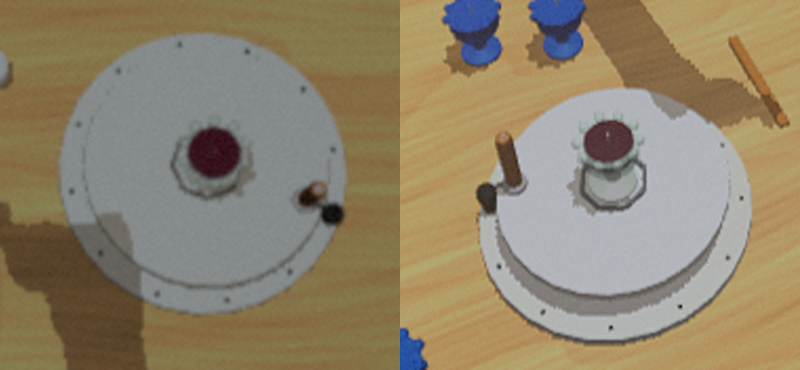

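The handle top is at (318,186) top and (503,136) scene, against predictions of (315.5,187) and (501.6,136). The knob is at (332,213), and the glass stands in the middle. Settled in the right click, so I'm handing in.

```bash
python3 -c "
from cell import ticket; print(ticket.finish_job())"
```

```text
the job is handed in; nothing more can be done
None
```

I gripped the larger turntable's handle at 40 N and carried it four clicks (120°) clockwise until it stood beside its index knob. Then I let go, rose straight up and moved the arm away, and handed the job in at about 10.3 s.

In the last pictures from both cameras, the handle was within about 3 pixels, in the enlarged pictures, of where the in-line click should put it. The glass was upright in the middle, and nothing else in view was disturbed. The wrist force never read above about 8 N.

One check disagreed: before I closed the gripper, the open fingertips appeared about 8 pixels higher in the scene camera than predicted. A top view and the opening once gripped (about 15 mm by the reading, on 18 mm wood) showed the grasp was good.

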